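Seat the keyed tower on the model fort

TASK

Take the eight-sided model tower with the D-shaped hole and lower it over the flatted wooden shaft in the middle of the model fort, flat to flat so that its doorway faces the fort's gate, until it sits fully down and upright on its plinth; then let go. Bring it down under control rather than dropping it, and leave the other two towers standing where they are.

Things in the scene. Friction and masses are not known exactly. Their poses are not given: they have to be found in the camera images.
- tower_d: To seat: pale green rigid foam, 8 sides, 54 mm across flats, 60 mm tall, plus 10 mm teeth on the rim at +y, -y and -x, none at +x. 0.1-0.2 kg. Hole through on its axis: D shape, 30 mm diameter, flat 8.5 mm from the axis at +x; dark doorway outside at +x. Origin: underside centre; z up; faces look to +x, +y and each 45 deg between. Stands left of the fort, yaw within 0.8 rad of straight ahead.
- shaft_foot (a point): Foot of wooden shaft, on its axis, on top of the plinth (72 mm wide, 14 mm above the table) in the fixed fort. Shaft 40 mm tall, 26 mm diameter, flat 6.5 mm from the axis at +x; top 14 mm taper to half size: 2 mm clearance, 10 deg play. x points to the flat and the gate (gap in wall), yaw within 0.6 rad of ahead; z up. Fort: 190 mm square, walls 76 mm from the shaft, up to 37 mm above the table.
- tower_round: Bystander: same outside as tower_d, but its hole is round, 16 mm in diameter, and does not fit. Origin: underside centre, z up. Leave it where it stands. The three towers share three places left of the fort, at least 0.09 m between centres, in any order.
- tower_square: Bystander: four-sided tower, 50 mm square, 60 mm tall plus 10 mm teeth, with a 16 mm square hole that does not fit. Origin: underside centre, z up. Leave it where it stands.
Things that resemble listed ones, but are neither listed nor needed, are in the scene too. Leave any blue look-alike of the tower_d alone.

How it is judged:
At the end, for the whole second after the job is handed in: The D-hole tower sits on the plinth around the shaft: its underside within 6 mm of the plinth's top, its axis within 10 mm of the shaft's, upright within 0.1 rad, its flat turned to the shaft's flat within 0.45 rad (the play of the hole), at rest and released (horizontal distance between tower_d and shaft_foot below 0.01 m and z of tower_d in the frame of shaft_foot between -0.006 and 0.006 m and angle between tower_d's own z axis and vertical below 0.1 rad and angle between the x axis of tower_d and the x axis of shaft_foot, either way round below 0.45 rad and linear speed of tower_d below 0.02 m/s); the robot touches nothing.
It fails at once if one of the other two towers has been moved more than 40 mm (distance of any of tower_round, tower_square from where it was at the start of the episode above 0.04 m).
It fails at once if the tower was dropped onto the shaft or plinth (faster than 0.5 m/s while around the shaft) (horizontal distance between tower_d and shaft_foot below 0.03 m and z of tower_d in the frame of shaft_foot below 0.035 m and linear speed of tower_d above 0.5 m/s).
It also fails if it takes over 38 s, if anything falls off the work surface, if the arm or the gripper's body presses on something with over 40 N, if the wrist force passes 120 N, or if a joint passes its speed limit or range.

ROBOT

A 7-joint arm with a two-finger parallel gripper is mounted at the origin on the work surface. World frame = base frame: x ahead of the robot, y to its left, z up, the work surface at z = 0. Lengths are in m, angles in rad, forces in N, time in s.
With the tool pointing down it reaches from about 0.35 to 0.9 m from the base axis. Payload 7.2 kg.
Tool frame: the origin (TCP) lies at the centre of the arm's flange, where the gripper is bolted on; the fingertips stand tips_ahead ahead of it and the grasp point (between the pads) lies 155 mm ahead of it (tips_ahead is the distance from the TCP to the fingertips, in m); z points along the fingers, y is the line along which they close (so a half turn about z gives the same grasp; the last joint's range is limited). The gripper opens to 85 mm and grips with 20 to 120 N. Pads are 22 mm wide; open, the fingers measure 114 mm over their backs; the gripper's body (76 mm by 85 mm) begins 54 mm behind the grasp point. The pads swing forward as they close: fully open they stand 13 mm farther back than shut.
Start: joints at [-1.371, 0.411, -0.013, 1.596, 0.006, 1.134, -0.082], TCP at [0.165, 0.603, 0.405] pointing down, gripper open.
Joint ranges: [-2.95, 2.95], [-0.29, 1.99], [-1.47, 1.44], [0.14, 2.54], [-1.03, 4.17], [0.13, 1.85], [-2.86, 2.86]. Speed limits (rad/s): [2.39, 2.39, 3.01, 3.01, 3.14, 3.14, 3.14].

INTERFACE

Orientations are given as [roll, pitch, yaw] about the fixed x, y, z axes, in that order (R = Rz(yaw) Ry(pitch) Rx(roll)).
In Python, from cell import * gives the robot as it stands.
- The arm moves only by the tool servo_tool, never from a script. Its argument "moves" is one flat list of numbers, 7 for each row, row after row: the turn, a rotation vector about the world's x, y, z in degrees, then the shift along the world's x, y, z in m, then the closure, from 0 (fully open) to 1 (shut). In form: [rx, ry, rz, x, y, z, hand, rx, ry, rz, x, y, z, hand, ...]. A call has exactly 8 rows; each row is the pose to reach, as a shift and turn from the pose commanded when the call began; what a row does not reach only later rows make up. A row lasts 1/12 s, in which the tool goes at most 41.7 mm and 7.16 degrees, less where a joint would pass 70% of its speed; a pose out of reach is approached as far as the arm can. A call with a gripper value outside its range is refused whole. The fingers move at their own pace and stop on an object; "newtons" is the grip in N (left out, the last holds). Time passes only in rows, so rows that repeat a pose let the fingers close, or fill a call up. It gives the time, the measured TCP pose, the force, the opening and the grip force at its end, in the units of the state.
- read_state(): the state, without advancing time (a new reading comes with each control period).
- grab_frame(name): name is "scene" or "top"; returns the picture (480x640x3 uint8, red, green, blue); there is no depth.
- camera_model(name): a dict with "intrinsics" (3x3 intrinsics, pixels), "dist_coeffs" ([k1, k2, p1, p2, k3] as OpenCV has them; the pictures are not rectified), "R" (3x3) and "t" (3): a world point X has camera coordinates R X + t. Camera axes: x right, y down, z forward; pixel columns grow to the right and rows downward; lengths in m; the calibration is good to about 2 mm. A picture is of the moment at which its call begins. camera_model takes no time and is no camera call.
- job_done(): hands the job in; it is judged then, once.
The state is a dict: "time": time; "qpos": joint angles; "qd": joint speeds; "joint_torque": joint torques, N m; "tcp_pos": TCP position; "tool_rot": TCP orientation; "force": force on the tool from outside, world axes, zero at the start; "torque": the same for the moment, N m; "finger_gap": finger opening in m; "grasp_force": force on a finger pad.
Only numpy, scipy, OpenCV 4.12 (cv2) and the standard library are available. Lean on these libraries where they do the work, as an engineer would, in place of code of your own. Each camera call takes 0.05 s, during which the arm holds its last target. There are 200 camera calls.

## Working session

There is one attempt and no reset: what is moved stays moved. The work goes in short steps, Python scripts to look and compute and a tool call to move; the robot and the scene stay as the last step left them, time stands still between calls to the robot, and variables do not carry over. Pictures are saved under pics/ and viewed, at most 10 in all, crops included, and the job is handed in when it is done.

Besides the shell and the picture viewer there is one more tool, called after "Call:" by a JSON object that holds its "api" and its "payload". servo_tool: Moves the arm, as the interface text tells. Its arguments: {"type":"object","properties":{"moves":{"type":"array"},"newtons":{"type":"number"}},"required":["moves"]}

```bash
mkdir -p pics; python3 - <<'E'
from cell import *
import cv2,numpy as np
for n in("scene","top"):
    im=grab_frame(n); cv2.imwrite(f"pics/{n}0.png",im[:,:,::-1])
    m=camera_model(n);R=np.array(m["R"]);t=np.array(m["t"]);print(n,np.round(-R.T@t,3),np.round(R,2).tolist(),np.round(m["intrinsics"],0).tolist(),m["dist_coeffs"])
s=read_state();print({k:np.round(v,3).tolist() for k,v in s.items()})
E
```

```text
scene [1.185 0.234 0.533] [[-0.27, 0.96, -0.01], [0.58, 0.16, -0.8], [-0.77, -0.21, -0.6]] [[530.0, 0.0, 326.0], [0.0, 530.0, 239.0], [0.0, 0.0, 1.0]] [-0.09968946  0.          0.          0.          0.        ]
top [0.434 0.05  0.844] [[0.02, -1.0, 0.01], [-0.99, -0.02, -0.16], [0.16, -0.0, -0.99]] [[470.0, 0.0, 320.0], [0.0, 470.0, 241.0], [0.0, 0.0, 1.0]] [-0.09338198  0.          0.          0.          0.        ]
{'time': 0.1, 'qpos': [-1.371, 0.412, -0.013, 1.597, 0.006, 1.134, -0.082], 'qd': [-0.0, -0.0, 0.002, -0.002, 0.001, 0.0, -0.001], 'joint_torque': [0.002, -60.183, 0.684, -30.009, 0.014, 0.007, 0.0], 'tcp_pos': [0.165, 0.603, 0.404], 'tool_rot': [-3.14, 0.0, 2.874], 'force': [0.202, -1.012, 0.142], 'torque': [-0.034, 0.062, 0.027], 'grasp_force': 0.0, 'finger_gap': 0.085}
```

View pics/scene0.png

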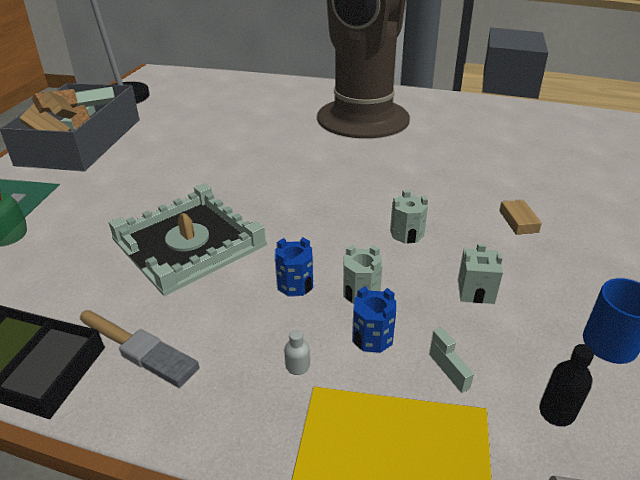

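View pics/top0.png

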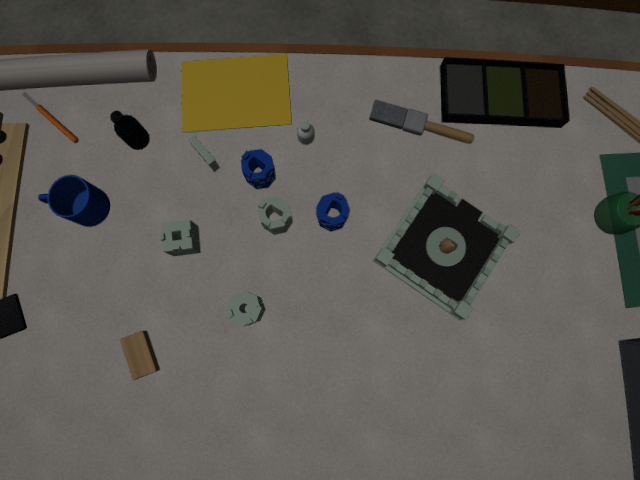

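Candidates in the top picture: green D-hole tower (275,215), green round-hole tower (246,310), green square tower (178,237), and blue look-alikes at (258,168) and (333,211). By the description it is (275,215). The fort's shaft is at (447,246), with the gate towards the upper right of the fort at about (465,205). I'll check this in one close crop.

```bash
cat > h.py <<'E'
import cv2,numpy as np
from cell import *
def proj(n,X):
    m=camera_model(n);R=np.array(m["R"],float);t=np.array(m["t"],float)
    return cv2.projectPoints(np.array(X,float).reshape(-1,3),cv2.Rodrigues(R)[0],t,np.array(m["intrinsics"],float),np.array(m["dist_coeffs"],float))[0][:,0]
def ray(n,uv,z):
    m=camera_model(n);R=np.array(m["R"],float);t=np.array(m["t"],float)
    p=cv2.undistortPoints(np.array(uv,float).reshape(-1,1,2),np.array(m["intrinsics"],float),np.array(m["dist_coeffs"],float))[:,0]
    d=np.c_[p,np.ones(len(p))]@R; c=-R.T@t
    return c+d*((z-c[2])/d[:,2])[:,None]
E
python3 - <<'E'
from h import *
im=cv2.imread("pics/top0.png");s=cv2.imread("pics/scene0.png")
b=lambda i,x,y,w,h,f:cv2.resize(i[y:y+h,x:x+w],None,fx=f,fy=f,interpolation=cv2.INTER_CUBIC)
a=np.hstack([b(im,225,145,130,100,3),b(im,375,170,150,150,2)[:300]]) 
c=np.hstack([b(s,335,235,65,65,4.6153846)[:300],b(s,105,180,165,120,2.5)[:300]])
W=max(a.shape[1],c.shape[1]);p=lambda q:np.pad(q,((0,0),(0,W-q.shape[1]),(0,0)))
o=np.vstack([p(a),p(c)]);cv2.imwrite("pics/crop1.png",o);print(o.shape)
for n,uv in dict(d=(275,213),rnd=(246,308),sq=(178,235),b1=(258,168),b2=(333,210)).items(): print(n,ray("top",[uv],.06).round(3))
print(ray("top",[(447,246)],.05).round(3))
E
```

```text
(600, 712, 3)
d [[0.608 0.125 0.06 ]]
rnd [[0.446 0.167 0.06 ]]
sq [[0.566 0.289 0.06 ]]
b1 [[0.688 0.158 0.06 ]]
b2 [[0.616 0.026 0.06 ]]
[[ 0.56  -0.173  0.05 ]]
```

View pics/crop1.png

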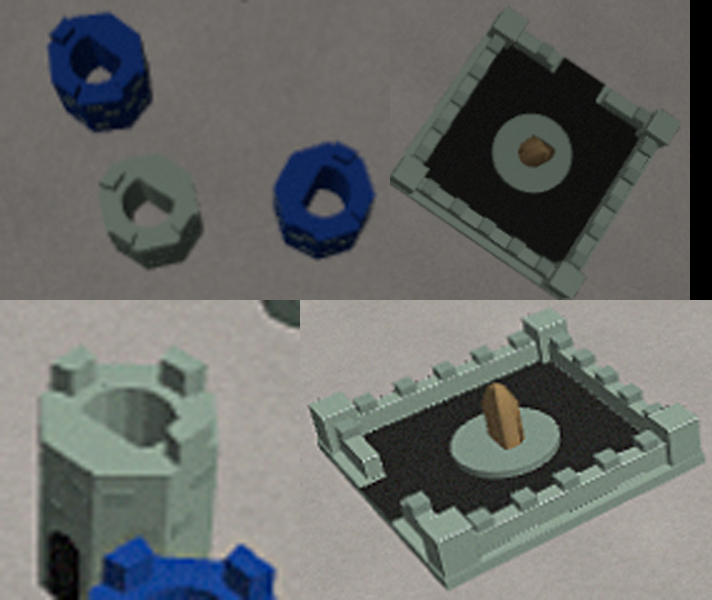

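Crop check: the green tower at (275,213) has the large D-hole with its flat to the upper right, and the doorway shows in the scene view. The shaft's flat and the gate also face upper right. I'll fit both poses next.

```bash
python3 - <<'E'
from h import *
from scipy.optimize import minimize
im=cv2.imread("pics/top0.png");
hsv=cv2.cvtColor(cv2.GaussianBlur(im,(3,3),0),cv2.COLOR_BGR2HSV).astype(int)
print(hsv[200,275],hsv[222,290],hsv[300,246],hsv[260,230])
g=((hsv[...,0]>45)&(hsv[...,0]<95)&(hsv[...,1]>15)).astype(np.uint8)
def comp(u,v,r):
    n,l=cv2.connectedComponents(g); box=l[v-r:v+r,u-r:u+r]; k=np.bincount(box[box>0]).argmax(); return (l==k).astype(np.uint8),k
def poly(x,y,yaw,S=8):
    u0,v0=0,0
    a=np.deg2rad(22.5+45*np.arange(8));r=.027/np.cos(np.pi/8)
    P=[np.c_[r*np.cos(a),r*np.sin(a),z+0*a] for z in(0,.06)]
    c,s=np.cos(yaw),np.sin(yaw);R=np.array([[c,-s,0],[s,c,0],[0,0,1]])
    hulls=[np.vstack(P)]
    for t in(90,-90,180):
        t=np.deg2rad(t);d=np.array([np.cos(t),np.sin(t)]);e=np.array([-d[1],d[0]])
        hulls.append(np.array([np.r_[d*q+e*w,z] for q in(.019,.027) for w in(-.006,.006) for z in(.06,.07)]))
    h=[proj("top",H@R.T+[x,y,0]) for H in hulls]
    a=np.deg2rad(np.arange(0,360,10)); D=np.c_[np.minimum(.015*np.cos(a),.0085),.015*np.sin(a)]
    hole=[cv2.convexHull(((proj("top",np.c_[D,z+0*a]@R.T+[x,y,0]))).astype(np.float32)) for z in(.06,0)]
    return h,hole
def render(p,o,K=4,N=70):
    h,hole=poly(*p); m=np.zeros((N*K,N*K),np.uint8)
    f=lambda q:np.round(((q.reshape(-1,2)-o+.5)*K-.5)*16).astype(np.int32).reshape(-1,1,2)
    cv2.fillConvexPoly(m,f(cv2.convexHull(h[0].astype(np.float32))),1,shift=4)
    A=m*0;B=m*0;cv2.fillConvexPoly(A,f(hole[0]),1,shift=4);cv2.fillConvexPoly(B,f(hole[1]),1,shift=4); m[(A&B)>0]=0
    for q in h[1:]: cv2.fillConvexPoly(m,f(cv2.convexHull(q.astype(np.float32))),1,shift=4)
    return cv2.resize(m.astype(np.float32),(N,N),interpolation=cv2.INTER_AREA)
M,_=comp(275,200,8); print("area",M.sum())
o=np.array([240,180]);T=M[180:250,240:310].astype(np.float32)
best=[]
for y0 in np.arange(-.9,.91,.15):
    r=minimize(lambda p:np.abs(render((p[0]/100,p[1]/100,p[2]/10),o)-T).sum(),[60.8,12.5,y0*10],method="Nelder-Mead",options=dict(initial_simplex=np.array([[60.8,12.5,y0*10]]*4)+np.array([[0,0,0],[.5,0,0],[0,.5,0],[0,0,1]])))
    best.append((round(r.fun,1),(r.x/[100,100,10]).round(4)))
for b in sorted(best,key=lambda b:b[0])[:5]:print(b)
# plinth
n,l,st,ce=cv2.connectedComponentsWithStats(g)
for k in range(1,n):
    if st[k,4]>150: print(st[k].tolist(),ce[k].round(1))
k=l[232,440]; c=(l==k).astype(np.uint8);ct=max(cv2.findContours(c,0,2)[0],key=cv2.contourArea);e=cv2.fitEllipse(ct);print(e,ray("top",[e[0]],.014))
C=np.array([(510,27),(659,128),(566,282),(408,174)],float);C=(C-[390,0])/2+[375,170]
W=ray("top",C,.035)[:,:2];print(W.round(3),W.mean(0))
d1=(W[0]+W[1]-W[2]-W[3]);print("gate yaw",np.arctan2(d1[1],d1[0]),np.linalg.norm(np.diff(W,axis=0),axis=1)); d2=W[0]-W[1]+W[3]-W[2];print(np.arctan2(-d2[0],d2[1]))
E
```

```text
[ 63  26 106] [60 30 43] [ 65  28 109] [ 13  16 112]
area 908Traceback (most recent call last):
  File "<stdin>", line 33, in <module>
    res = _minimize_neldermead(fun, x0, args, callback, bounds=bounds,
                               **options)
    fxcc = func(xcc)
    fx = function(np.copy(x), *(wrapper_args + args))
  File "<stdin>", line 33, in <lambda>
  File "<stdin>", line 23, in render
  File "<stdin>", line 20, in poly
  File "h.py", line 4, in proj
    m=camera_model(n);R=np.array(m["R"],float);t=np.array(m["t"],float)
ValueError: time passes only in moves, steps and waits
```

```bash
sed -i 's/^def proj/import functools\ncamera_model=functools.lru_cache(camera_model)\ndef proj/' h.py; cat > fit.py <<'E'
from h import *
from scipy.optimize import minimize
def green(im):
    hsv=cv2.cvtColor(cv2.GaussianBlur(im,(3,3),0),cv2.COLOR_BGR2HSV).astype(int)
    return ((hsv[...,0]>45)&(hsv[...,0]<95)&(hsv[...,1]>15)).astype(np.uint8)
def tower(x,y,yaw,z0=0):
    c,s=np.cos(yaw),np.sin(yaw);R=np.array([[c,-s,0],[s,c,0],[0,0,1]])
    a=np.deg2rad(22.5+45*np.arange(8));r=.027/np.cos(np.pi/8)
    H=[np.vstack([np.c_[r*np.cos(a),r*np.sin(a),z+0*a] for z in(0,.06)])]
    for t in(90,-90,180):
        t=np.deg2rad(t);d=np.array([np.cos(t),np.sin(t)]);e=np.array([-d[1],d[0]])
        H.append(np.array([np.r_[d*q+e*w,z] for q in(.019,.027) for w in(-.006,.006) for z in(.06,.07)]))
    a=np.deg2rad(np.arange(0,360,10)); D=np.c_[np.minimum(.015*np.cos(a),.0085),.015*np.sin(a)]
    H+=[np.c_[D,z+0*a] for z in(.06,0)]
    h=[cv2.convexHull(proj("top",q@R.T+[x,y,z0]).astype(np.float32)) for q in H]
    return h[:4],h[4:]
def render(p,o,K=4,N=70):
    h,hole=tower(*p); m=np.zeros((N*K,N*K),np.uint8)
    def fill(q):
        k=m*0; cv2.fillConvexPoly(k,np.round(((q.reshape(-1,2)-o+.5)*K-.5)*16).astype(np.int32).reshape(-1,1,2),1,shift=4); return k>0
    b=fill(h[0])&~(fill(hole[0])&fill(hole[1]))
    for q in h[1:]: b|=fill(q)
    return cv2.resize(b.astype(np.float32),(N,N),interpolation=cv2.INTER_AREA)
E
python3 - <<'E'
from fit import *
im=cv2.imread("pics/top0.png");g=green(im)
n,l,st,ce=cv2.connectedComponentsWithStats(g)
for k in range(1,n):
    if st[k,4]>150: print(st[k].tolist(),ce[k].round(1))
o=np.array([240,180]);k=l[200,275];T=(l==k)[180:250,240:310].astype(np.float32)
best=[]
for y0 in np.arange(-.9,.91,.2):
    s0=np.array([60.8,12.5,y0*10])
    r=minimize(lambda p:np.abs(render((p[0]/100,p[1]/100,p[2]/10),o)-T).sum(),s0,method="Nelder-Mead",options=dict(maxfev=100,initial_simplex=s0+np.vstack([np.zeros(3),np.diag([.5,.5,1])])))
    best.append((round(r.fun,1),(r.x/[100,100,10]).round(4)))
for b in sorted(best,key=lambda b:b[0])[:5]:print(b)
c=(l==l[232,440]).astype(np.uint8);ct=max(cv2.findContours(c,0,2)[0],key=cv2.contourArea);e=cv2.fitEllipse(ct);print(e,ray("top",[e[0]],.014))
C=np.array([(510,27),(659,128),(566,282),(408,174)],float);C=(C-[390,0])/2+[375,170]
W=ray("top",C,.035)[:,:2];print(W.round(3),W.mean(0))
d1=(W[0]+W[1]-W[2]-W[3]);print("gate yaw",np.arctan2(d1[1],d1[0]),np.linalg.norm(np.diff(W,axis=0),axis=1)); d2=W[0]-W[1]+W[3]-W[2];print(np.arctan2(-d2[0],d2[1]))
E
```

```text
[189, 136, 30, 35, 312] [203.4 152.7]
[594, 152, 46, 157, 4345] [621.6 219.1]
[373, 174, 147, 146, 4442] [442.7 251. ]
[258, 196, 34, 38, 908] [274.6 214.1]
[160, 220, 40, 36, 1185] [179.7 237.4]
[425, 226, 43, 42, 1148] [445.4 246.4]
[226, 291, 38, 35, 957] [244.7 308.1]
(np.float64(58.6), array([ 0.6111,  0.1272, -0.5554]))
(np.float64(58.9), array([ 0.6109,  0.1271, -0.5645]))
(np.float64(59.1), array([ 0.6108,  0.1272, -0.5545]))
(np.float64(59.7), array([ 0.6108,  0.1272, -0.5713]))
(np.float64(85.1), array([0.6114, 0.1274, 0.1548]))
((445.6832580566406, 246.3349151611328), (40.3413200378418, 41.55360794067383), 120.88190460205078) [[ 0.56475028 -0.18019279  0.014     ]]
[[ 0.675 -0.158]
 [ 0.586 -0.291]
 [ 0.449 -0.203]
 [ 0.54  -0.065]] [ 0.56272823 -0.17916687]
gate yaw -0.5842980202024193 [0.16022576 0.16301608 0.16492102]
-0.5859722859088216
```

Tower_d is at about (0.611, 0.127) with yaw -0.56, and the shaft at (0.564, -0.180) with yaw about -0.585. I'll grip along the tower's x axis (-32 deg), which keeps the fingers clear of both blue towers.

Call:
{"api": "servo_tool", "payload": {"moves": [0,0,-6.5,0.027,-0.029,-0.01,0,0,0,-13,0.054,-0.058,-0.02,0,0,0,-20,0.081,-0.087,-0.03,0,0,0,-27,0.108,-0.116,-0.04,0,0,0,-33.5,0.135,-0.145,-0.05,0,0,0,-40,0.162,-0.174,-0.06,0,0,0,-47,0.189,-0.203,-0.07,0,0,0,-53.5,0.216,-0.232,-0.08,0]}}

```text
time: 0.77
tcp_pos: [0.3822, 0.369, 0.3242]
tool_rot: [-3.142, -0.0, 1.934]
force: [0.7, 1.3, -0.2]
finger_gap: 0.0853
grasp_force: 0.0
```

Call:
{"api": "servo_tool", "payload": {"moves": [0,0,-6.5,0.029,-0.03,-0.003,0,0,0,-13,0.058,-0.06,-0.006,0,0,0,-20,0.086,-0.09,-0.009,0,0,0,-27,0.115,-0.12,-0.012,0,0,0,-33.5,0.143,-0.15,-0.015,0,0,0,-40,0.172,-0.18,-0.018,0,0,0,-46.5,0.2,-0.21,-0.02,0,0,0,-53.3,0.225,-0.237,-0.02,0]}}

```text
time: 1.43
tcp_pos: [0.6076, 0.1314, 0.3041]
tool_rot: [3.142, 0.001, 1.004]
force: [0.4, 0.3, -0.1]
finger_gap: 0.0853
grasp_force: 0.0
```

Call:
{"api": "servo_tool", "payload": {"moves": [0,0,0,0.003,-0.004,-0.015,0,0,0,0,0.003,-0.004,-0.03,0,0,0,0,0.003,-0.004,-0.045,0,0,0,0,0.003,-0.004,-0.055,0,0,0,0,0.003,-0.004,-0.055,0,0,0,0,0.003,-0.004,-0.055,0,0,0,0,0.003,-0.004,-0.055,0,0,0,0,0.003,-0.004,-0.055,0]}}

```text
time: 2.1
tcp_pos: [0.6097, 0.1299, 0.2507]
tool_rot: [3.141, -0.001, 1.01]
force: [0.1, 0.0, -0.2]
finger_gap: 0.0856
grasp_force: 0.0
```

```bash
python3 - <<'E'
from h import *
ims=[cv2.cvtColor(grab_frame(n),cv2.COLOR_RGB2BGR) for n in("top","scene")]
print(np.round(read_state()["tcp_pos"],4))
s=read_state()
a=ims[0][120:300,190:340];b=ims[1][150:330,290:440]
f=lambda i:cv2.resize(i,None,fx=2.6,fy=2.6,interpolation=cv2.INTER_CUBIC)
cv2.imwrite("pics/above.png",np.hstack([f(a),f(b)]))
E
```

```text
[0.6096 0.1299 0.2506]
```

View pics/above.png

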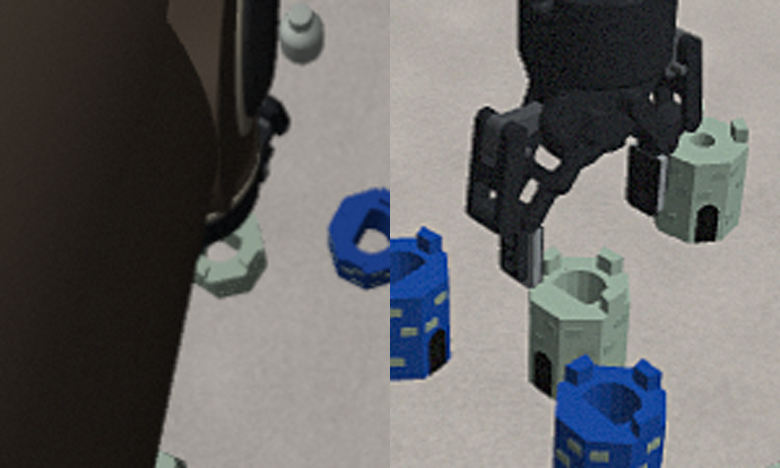

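The hand is above the green D tower (scene crop), with its fingers either side along the doorway axis and clear of the blue towers. I'll descend and grip.

Call:
{"api": "servo_tool", "payload": {"moves": [0,0,0,0.001,-0.003,-0.01,0,0,0,0,0.001,-0.003,-0.02,0,0,0,0,0.001,-0.003,-0.03,0,0,0,0,0.001,-0.003,-0.04,0,0,0,0,0.001,-0.003,-0.05,0,0,0,0,0.001,-0.003,-0.05,0,0,0,0,0.001,-0.003,-0.05,0.1,0,0,0,0.001,-0.003,-0.05,0.2], "newtons": 35}}

```text
time: 2.87
tcp_pos: [0.6105, 0.1266, 0.1997]
tool_rot: [3.141, 0.0, 1.01]
force: [0.7, -0.5, 0.4]
finger_gap: 0.0688
grasp_force: 0.0
```

Call:
{"api": "servo_tool", "payload": {"moves": [0,0,0,0,0,0,0.3,0,0,0,0,0,0,0.4,0,0,0,0,0,0,0.5,0,0,0,0,0,0,0.6,0,0,0,0,0,0,0.7,0,0,0,0,0,0,0.7,0,0,0,0,0,0,0.7,0,0,0,0,0,0,0.7]}}

```text
time: 3.53
tcp_pos: [0.6107, 0.1267, 0.2004]
tool_rot: [3.141, -0.001, 1.01]
force: [-0.8, -0.2, 5.6]
finger_gap: 0.0537
grasp_force: 38.1
```

Call:
{"api": "servo_tool", "payload": {"moves": [0,0,0,0,0,0.01,0.7,0,0,0,0,0,0.025,0.7,0,0,0,0,0,0.045,0.7,0,0,0,0,0,0.065,0.7,0,0,0,0,0,0.085,0.7,0,0,0,0,0,0.1,0.7,0,0,0,0,0,0.11,0.7,0,0,0,0,0,0.11,0.7]}}

```text
time: 4.2
tcp_pos: [0.6109, 0.1267, 0.3121]
tool_rot: [3.14, -0.003, 1.01]
force: [0.4, -0.5, -1.9]
finger_gap: 0.0534
grasp_force: 37.3
```

Call:
{"api": "servo_tool", "payload": {"moves": [0,0,0,-0.003,-0.015,0,0.7,0,0,0,-0.007,-0.04,0,0.7,0,0,0,-0.011,-0.07,0,0.7,0,0,0,-0.016,-0.1,0,0.7,0,0,-0.5,-0.021,-0.13,0,0.7,0,0,-1,-0.025,-0.16,0,0.7,0,0,-1.4,-0.03,-0.19,0,0.7,0,0,-1.4,-0.034,-0.22,0,0.7]}}

```text
time: 4.87
tcp_pos: [0.5749, -0.0953, 0.3084]
tool_rot: [-3.14, 0.002, 0.984]
force: [0.5, 0.1, -1.8]
finger_gap: 0.0534
grasp_force: 37.4
```

Call:
{"api": "servo_tool", "payload": {"moves": [0,0,0,-0.004,-0.03,0,0.7,0,0,0,-0.008,-0.055,0,0.7,0,0,0,-0.012,-0.075,0,0.7,0,0,0,-0.013,-0.087,0,0.7,0,0,0,-0.013,-0.087,0,0.7,0,0,0,-0.013,-0.087,0,0.7,0,0,0,-0.013,-0.087,0,0.7,0,0,0,-0.013,-0.087,0,0.7]}}

```text
time: 5.53
tcp_pos: [0.5638, -0.1785, 0.3093]
tool_rot: [-3.141, -0.0, 0.988]
force: [-0.5, 0.1, -1.4]
finger_gap: 0.0536
grasp_force: 37.3
```

```bash
python3 - <<'E'
from h import *
ims=[cv2.cvtColor(grab_frame(n),cv2.COLOR_RGB2BGR) for n in("top","scene")]
s=read_state();print(np.round(s["tcp_pos"],4),s["tool_rot"])
a=ims[0][150:330,360:510];b=ims[1][110:290,110:260]
f=lambda i:cv2.resize(i,None,fx=2.6,fy=2.6,interpolation=cv2.INTER_CUBIC)
cv2.imwrite("pics/fort.png",np.hstack([f(a),f(b)])); cv2.imwrite("pics/top_fort.png",ims[0]);cv2.imwrite("pics/scene_fort.png",ims[1])
E
```

```text
[ 0.5638 -0.1788  0.3095] [-3.14117847e+00 -3.16162132e-04  9.87603198e-01]
```

View pics/fort.png

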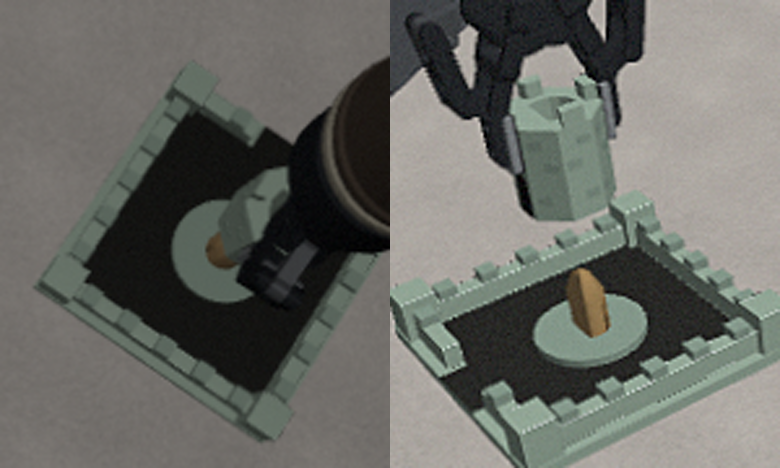

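The tower hangs upright above the shaft, which is at about (187,215) in the full scene picture. I'll overlay the predicted outlines to check the alignment.

```bash
python3 - <<'E'
from h import *
im=cv2.imread("pics/scene_fort.png");x0,y0,F=110,110,3.2
v=cv2.resize(im[y0:y0+180,x0:x0+180],None,fx=F,fy=F,interpolation=cv2.INTER_CUBIC)
def draw(X,c,hull=False):
    p=(proj("scene",X)+.5-[x0,y0])*F
    if hull:p=cv2.convexHull(p.astype(np.float32))[:,0]
    cv2.polylines(v,[np.round(p).astype(np.int32)],True,c,1,cv2.LINE_AA)
R=lambda w:np.array([[np.cos(w),-np.sin(w),0],[np.sin(w),np.cos(w),0],[0,0,1]])
a=np.deg2rad(np.arange(0,360,5));S=np.array([.5645,-.180,0])
draw(S+np.c_[.036*np.cos(a),.036*np.sin(a),.014+0*a],(0,0,255))
draw(S+np.c_[np.minimum(.013*np.cos(a),.0065),.013*np.sin(a),.014+0*a]@R(-.585).T,(0,255,255))
draw(S+np.c_[np.minimum(.013*np.cos(a),.0065),.013*np.sin(a),.04+0*a]@R(-.585).T,(0,255,255))
b=np.deg2rad(22.5+45*np.arange(8));r=.027/np.cos(np.pi/8);T=np.array([.564,-.1785,.109])
for z in(0,.06):draw(T+np.c_[r*np.cos(b),r*np.sin(b),z+0*b]@R(-.583).T,(255,0,255))
cv2.imwrite("pics/ov.png",v)
E
```

```text
(no output)
```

View pics/ov.png

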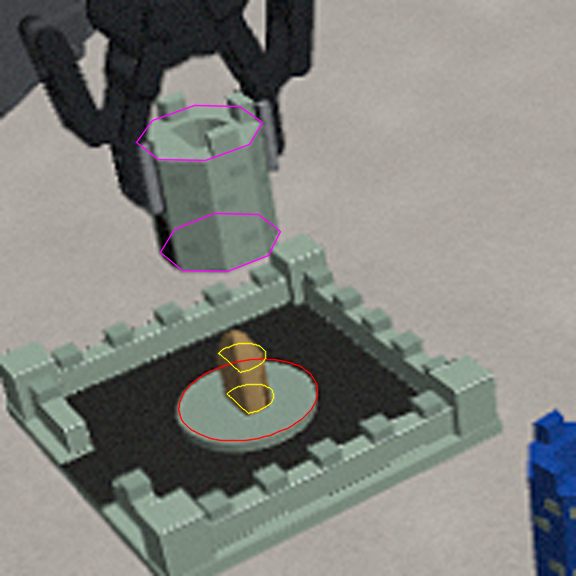

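The tower outline matches to within about 1–2 mm. The shaft foot looks narrower than predicted, so I'll zoom in on it once.

```bash
python3 - <<'E'
from h import *
im=cv2.imread("pics/scene_fort.png");x0,y0,F=160,205,9
R=lambda w:np.array([[np.cos(w),-np.sin(w),0],[np.sin(w),np.cos(w),0],[0,0,1]])
a=np.deg2rad(np.arange(0,360,5));S=np.array([.5645,-.180,0])
o=[]
for d in (0,1):
    v=cv2.resize(im[y0:y0+50,x0:x0+44],None,fx=F,fy=F,interpolation=cv2.INTER_CUBIC);v=np.clip(v*1.6,0,255).astype(np.uint8)
    if d:
        for z,k in((.014,1),(.04,1),(.054,.5)):
            p=(proj("scene",S+np.c_[k*np.minimum(.013*np.cos(a),.0065),k*.013*np.sin(a),z+0*a]@R(-.585).T)+.5-[x0,y0])*F
            cv2.polylines(v,[np.round(p).astype(np.int32)],True,(0,255,255),1,cv2.LINE_AA)
    o.append(v)
cv2.imwrite("pics/zoom.png",np.hstack(o))
E
```

```text
(no output)
```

View pics/zoom.png

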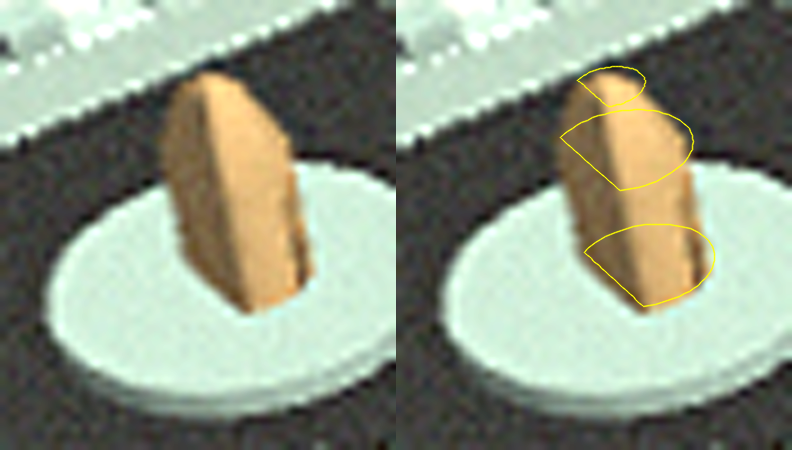

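The shaft matches the prediction to about 1 mm in position, yaw and flat side. I'll lower onto the taper.

Call:
{"api": "servo_tool", "payload": {"moves": [0,0,0,0.001,-0.0015,-0.008,0.7,0,0,0,0.001,-0.0015,-0.018,0.7,0,0,0,0.001,-0.0015,-0.028,0.7,0,0,0,0.001,-0.0015,-0.038,0.7,0,0,0,0.001,-0.0015,-0.048,0.7,0,0,0,0.001,-0.0015,-0.056,0.7,0,0,0,0.001,-0.0015,-0.062,0.7,0,0,0,0.001,-0.0015,-0.062,0.7]}}

```text
time: 6.3
tcp_pos: [0.5639, -0.1816, 0.246]
tool_rot: [-3.139, 0.001, 0.985]
force: [-0.1, -1.0, -1.4]
finger_gap: 0.0535
grasp_force: 37.3
```

Call:
{"api": "servo_tool", "payload": {"moves": [0,0,0,0,0,-0.002,0.7,0,0,0,0,0,-0.004,0.7,0,0,0,0,0,-0.006,0.7,0,0,0,0,0,-0.008,0.7,0,0,0,0,0,-0.01,0.7,0,0,0,0,0,-0.012,0.7,0,0,0,0,0,-0.014,0.7,0,0,0,0,0,-0.014,0.7]}}

```text
time: 6.97
tcp_pos: [0.5645, -0.1815, 0.2334]
tool_rot: [-3.141, -0.0, 0.986]
force: [-0.1, 1.6, -1.8]
finger_gap: 0.053
grasp_force: 37.4
```

Call:
{"api": "servo_tool", "payload": {"moves": [0,0,0,0,0.0005,-0.003,0.7,0,0,0,0,0.0005,-0.006,0.7,0,0,0,0,0.0005,-0.009,0.7,0,0,0,0,0.0005,-0.012,0.7,0,0,0,0,0.0005,-0.014,0.7,0,0,0,0,0.0005,-0.016,0.7,0,0,0,0,0.0005,-0.016,0.7,0,0,0,0,0.0005,-0.016,0.7]}}

```text
time: 7.63
tcp_pos: [0.5643, -0.1813, 0.2175]
tool_rot: [-3.141, 0.0, 0.985]
force: [1.4, -0.0, -2.1]
finger_gap: 0.0536
grasp_force: 37.4
```

Call:
{"api": "servo_tool", "payload": {"moves": [0,0,0,0,0,-0.0005,0.7,0,0,0,0,0,-0.001,0.7,0,0,0,0,0,-0.0015,0.7,0,0,0,0,0,-0.002,0.7,0,0,0,0,0,-0.0025,0.7,0,0,0,0,0,-0.0025,0.7,0,0,0,0,0,-0.0025,0.7,0,0,0,0,0,-0.0025,0.7]}}

```text
time: 8.3
tcp_pos: [0.5644, -0.1813, 0.2152]
tool_rot: [-3.142, 0.0, 0.985]
force: [0.1, -0.1, -1.2]
finger_gap: 0.0535
grasp_force: 37.4
```

Nearly down, with no contact yet. I'll creep a few mm until it bears on the plinth.

Call:
{"api": "servo_tool", "payload": {"moves": [0,0,0,0,0,-0.0004,0.7,0,0,0,0,0,-0.0008,0.7,0,0,0,0,0,-0.0012,0.7,0,0,0,0,0,-0.0015,0.7,0,0,0,0,0,-0.0015,0.7,0,0,0,0,0,-0.0015,0.7,0,0,0,0,0,-0.0015,0.7,0,0,0,0,0,-0.0015,0.7]}}

```text
time: 8.97
tcp_pos: [0.5643, -0.1814, 0.2144]
tool_rot: [3.142, -0.001, 0.985]
force: [-1.8, 1.2, 7.1]
finger_gap: 0.0534
grasp_force: 38.4
```

Contact (7 N) came at exactly the predicted height, so it is seated. I'll release and rise.

Call:
{"api": "servo_tool", "payload": {"moves": [0,0,0,0,0,0,0.4,0,0,0,0,0,0,0.3,0,0,0,0,0,0,0.2,0,0,0,0,0,0,0.1,0,0,0,0,0,0,0,0,0,0,0,0,0,0,0,0,0,0,0,0,0,0,0,0,0,0,0,0]}}

```text
time: 9.63
tcp_pos: [0.5644, -0.1813, 0.2136]
tool_rot: [-3.142, 0.0, 0.985]
force: [0.0, -0.1, 0.0]
finger_gap: 0.0857
grasp_force: 0.0
```

Call:
{"api": "servo_tool", "payload": {"moves": [0,0,0,0,0,0.01,0,0,0,0,0,0,0.03,0,0,0,0,0,0,0.055,0,0,0,0,0,0,0.08,0,0,0,0,0,0,0.11,0,0,0,0,0,0,0.14,0,0,0,0,0,0,0.15,0,0,0,0,0,0,0.15,0]}}

```text
time: 10.3
tcp_pos: [0.5649, -0.1819, 0.3674]
tool_rot: [3.136, -0.003, 0.985]
force: [0.4, -0.6, 0.7]
finger_gap: 0.0854
grasp_force: 0.0
```

```bash
python3 - <<'E'
from h import *
ims=[cv2.cvtColor(grab_frame(n),cv2.COLOR_RGB2BGR) for n in("top","scene")]
s=read_state();print(np.round(s["tcp_pos"],4),s["finger_gap"],s["grasp_force"])
f=lambda i:cv2.resize(i,None,fx=2.6,fy=2.6,interpolation=cv2.INTER_CUBIC)
cv2.imwrite("pics/end.png",np.hstack([f(ims[0][150:330,360:510]),f(ims[1][130:310,110:260])]))
E
```

```text
[ 0.5642 -0.1811  0.3636] 0.08499517689092796 0.0
```

View pics/end.png

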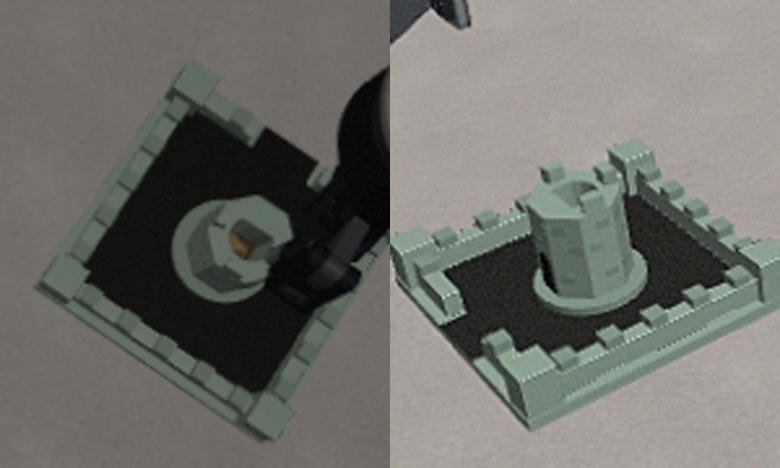

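The tower sits upright and fully down on the plinth, at about (585,250) in the right half. Its doorway faces the gate, and the hand is clear above it.

```bash
python3 -c "
from cell import *
print(job_done())"
```

```text
the job is handed in; nothing more can be done
None
```

The D-hole tower is seated fully down and upright on the plinth, its doorway facing the gate; it was lowered under control and released, neither bystander tower was touched, and the job was handed in at about 10 s (no verdict was shown).

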